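# Unlock the bin rack and weigh the battery bin

### The job

The bin rack's transport lock is shut: push its grip along until the lock bar reaches its open end stop, and leave it there. Then lift the bin with the two battery cells up and off the rail, and set it down gently, upright, in the middle of the bench scale's steel pan, with the cells still in it. Leave the two motor bins hanging in their places.

Things in the scene. Friction and masses are not known exactly. Their poses are not given: they have to be found in the camera images.
- rack: Fixed steel bin rack. Origin: under the rail, at bench level; bins hang on the -x side, y along the rail, z up. Foot plate x -110 to +40, y +-175 mm. Rail: flat bar along y, x -2.5 to +2.5, top edge z 117; back sheet below it, front at x -5.5. Posts at y +-160, x 14 to 34, up to z 124. The bins hang 95 mm apart in any order, floors at z 60, 37 mm free between them.
- lock_bar (a joint): Transport lock: flat aluminium bar lying on the posts (z 124 to 128), slides toward the rack's -y. 0 m = locked (starts lie near it), 0.045 m = open end stop. Three 30 mm tabs reach forward from it 4 mm above the bins' hooks: locked, no bin can be lifted; near the open stop the tabs stand between the bins. About 2.5 N of friction; stays where it is left.
- lock_grip (a point): Centre of the lock's grip, an upright black block on the bar's +y end, outside the rack: 24 (x) x 12 (y) x 22 mm (z); its top is 11 mm above this point, the bar's upper face 14 mm below. Moves with the bar; axes as the rack's. Push its +y face toward -y.
- battery_bin: Blue open bin with two flat white cells in it: 105 (x -55 to +50) x 58 (y) x 60 mm high, walls 2.5; front edge 33 high, sides full height from x -25 back; 0.07 to 0.15 kg. Origin: middle of its underside; x to its back. A hook at its back, 36 mm wide, goes over the rail: lip (top z 60) to x 62, its leg down to z 46. Lift 20 mm straight up, then draw it to its -x.
- motor_bin_1: A like bin that holds a black motor; stays hanging. Origin and axes as for battery_bin.
- motor_bin_2: A like bin that holds a black motor; stays hanging. Origin and axes as for battery_bin.
- cell_1: Flat battery cell with leads, 24 x 74 x 8 mm, loose in battery_bin. Origin: middle of its underside, z up.
- cell_2: Flat battery cell with leads, 26 x 78 x 8 mm, loose in battery_bin. Origin: middle of its underside, z up.
- scale_pan (a point): Centre of the upper face of the bench scale's steel pan, 164 (x) x 194 mm (y), 62 mm above the bench; z up, x away from the low display panel (48 mm high), which is at the -x side. The scale does not move.
Mind the look-alikes: they are no part of the job. Leave any green or pink look-alike of the cell_1 alone.

How it is judged:
By the outcome, as a careful person would: the job done as asked, in the order asked, and still so for the second after the job is handed in, with the robot touching nothing.
It also fails if it takes over 51 s, if anything falls off the work surface, if the arm or the gripper's body presses on something with over 40 N, if the wrist force passes 120 N, or if a joint passes its speed limit or range.

### The arm

A 6-joint arm with a two-finger parallel gripper is mounted at the origin on a cart in front of the work surface, level with it; the furniture and walls round the work are solid. World frame = base frame: x ahead of the robot, y to its left, z up, the work surface at z = 0. Lengths are in m, angles in degrees, forces in N, time in s.
With the tool pointing down it reaches from about 0.25 to 0.725 m from the base axis. Payload 9.7 kg.
Tool frame: the origin (TCP) lies on the centre line of the jaws, within the pads' length; the fingertips stand bot.nose_length ahead of it and the grasp point (between the pads) lies 11 mm behind it (bot.nose_length is the distance from the TCP to the fingertips, in m); z points along the fingers, y is the line along which they close (so a half turn about z gives the same grasp; the last joint's range is limited). The gripper opens to 85 mm and grips with 20 to 120 N. Pads are 22 mm wide; open, the fingers measure 114 mm over their backs; the gripper's body (76 mm by 85 mm) begins 54 mm behind the grasp point. The pads swing forward as they close: fully open they stand 13 mm farther back than shut.
Start: joints at [66.75, 4.979, 10.078, 95.1, 0, 90], TCP at [0.217, 0.505, 0.239] pointing down, gripper open.
Joint ranges: [-179.16, 179.16], [-48.56, 103.87], [-65.8, 70.77], [-126.05, 130.52], [-82.76, 87.17], [-180, 180]. Speed limits (degrees/s): [127.2, 127.2, 147.25, 180, 180, 180].

### API

Orientations are given as [roll, pitch, yaw] about the fixed x, y, z axes, in that order (R = Rz(yaw) Ry(pitch) Rx(roll)).
In Python, from workcell import bot gives the robot as it stands. The module is installed in compiled form; this text tells all that it offers.
- The arm moves only by the shell command python3 -m inch 'ROWS' [OPENING] [FORCE]. ROWS is JSON, a list of rows, each a list of 4 numbers: the shift along the world's x, y, z in cm, then the turn about the world's z in degrees. A call has exactly 8 rows; each row is the pose to reach, as a shift and turn from the pose commanded when the call began; what a row does not reach only later rows make up. A row lasts 1/8 s, in which the tool goes at most 62.5 mm and 10.7 degrees, less where a joint would pass 70% of its speed; a pose out of reach is approached as far as the arm can. A call with a gripper value outside its range is refused whole. OPENING is the finger opening in cm, from 0 to 8.54, set as the call begins (- or left out, the last holds). The fingers move at their own pace and stop on an object; FORCE is the grip in N (left out, the last holds). Time passes only in rows, so rows that repeat a pose let the fingers close, or fill a call up. It gives the time, the measured TCP pose, the force, the opening and the grip force at its end, in the units of the state.
- bot.get_obs(): the state, without advancing time (a new reading comes with each control period).
- bot.camera(name): name is "scene" or "top" or "wrist"; returns a dict with "img" (420x560x3 uint8, red, green, blue), "fovy" (degrees; the focal length in pixels is half the picture's height over the tangent of half this angle, whatever the lens; pixels are square), "cx", "cy" (the principal point, pixels), "R" (3x3) and "t" (3): a world point X has camera coordinates R X + t; the wrist camera has in their place "mount" (4x4, takes a point from camera to tool coordinates, whose origin is the TCP and whose axes are the flange's). Camera axes: x right, y down, z forward; pixel columns grow to the right and rows downward; lengths in m; the calibration is good to about 2 mm. A picture is of the moment at which its call begins: read the wrist's pose just before it. There is no depth.
- bot.job_done(): hands the job in; it is judged then, once.
Trained networks look in a picture, given as the dict that the camera call returned (one of the last four; its "shot" number tells which), for a name from the list of things; names that differ only in an ending like _2 or _b are one class to them, and where a whole thing is asked for, a point or a joint stands for the part that bears it (a point fixed in the world has none). Each returns a list of dicts, best first, with "score" (0 to 1); they miss things now and then, are a little off and sometimes report something else, mostly with a low value. They report only what shows in the picture. A call takes as long as a camera call. They do not tell look-alikes from the thing itself.
- bot.find_in(thing, picture): "point" ([column, row] in pixels, amid what is visible of it).
- bot.landmark_of(thing, picture): "point" ([column, row] in pixels: a listed point, or the origin of a listed thing).
The state is a dict: "time": time; "q": joint angles; "qd": joint speeds; "joint_efforts": joint torques, N m; "ee_pos": TCP position; "tcp_rot": TCP orientation; "wrist_force": force on the tool from outside, world axes, zero at the start; "torque": the same for the moment, N m; "opening": finger opening in m; "grasp_force": force on a finger pad.
Only numpy, scipy, OpenCV 4.12 (cv2) and the standard library are available. Lean on these libraries where they do the work, as an engineer would, in place of code of your own. Each camera call takes 0.05 s, during which the arm holds its last target. There are 200 camera calls.

## Working session

There is one attempt and no reset: what is moved stays moved. The work goes in short steps, Python scripts to look and compute and a shell command to move; the robot and the scene stay as the last step left them, time stands still between calls to the robot, and variables do not carry over. Pictures are saved under pics/ and viewed, at most 13 in all, crops included, and the job is handed in when it is done.

```bash
mkdir -p pics
cat > h.py <<'E'
import numpy as np, cv2
from workcell import bot
from scipy.spatial.transform import Rotation as Ro
def cam(name):
    o=bot.get_obs(); c=bot.camera(name)
    if 'mount' in c and 'R' not in c:
        T=np.eye(4); T[:3,:3]=Ro.from_euler('xyz',o['tcp_rot'],degrees=True).as_matrix(); T[:3,3]=o['ee_pos']
        M=np.linalg.inv(T@np.array(c['mount'])); c['_R']=M[:3,:3]; c['_t']=M[:3,3]
    else: c['_R']=np.array(c['R']); c['_t']=np.array(c['t'])
    return c
def ray(c,p):
    f=210/np.tan(np.radians(c['fovy']/2))
    d=c['_R'].T@np.array([(p[0]-c['cx'])/f,(p[1]-c['cy'])/f,1]); return -c['_R'].T@c['_t'],d
def atz(c,p,z):
    o,d=ray(c,p); return o+d*(z-o[2])/d[2]
def proj(c,X):
    f=210/np.tan(np.radians(c['fovy']/2)); q=c['_R']@np.array(X)+c['_t']; return q[:2]/q[2]*f+[c['cx'],c['cy']]
def tri(rs):
    A=0;b=0
    for o,d in rs:
        d=d/np.linalg.norm(d);P=np.eye(3)-np.outer(d,d);A=A+P;b=b+P@o
    return np.linalg.solve(A,b)
E
cat > a.py <<'E'
from h import *
o=bot.get_obs(); print({k:np.round(v,3) for k,v in o.items()}, bot.nose_length)
Z={'rack':0,'lock_grip':.142,'battery_bin':.06,'motor_bin_1':.06,'cell_1':.065,'scale_pan':.062}
ims=[]
for n in ['scene','top','wrist']:
    c=cam(n); ims.append(c['img']); print(n,'campos',np.round(-c['_R'].T@c['_t'],3))
    for t,z in Z.items():
        for r in bot.landmark_of(t,c)[:4]:
            print(t,np.round(r['point'],1),round(r['score'],2),np.round(atz(c,r['point'],z),3))
for n,i in zip('stw',ims): cv2.imwrite(f'pics/{n}0.png',i[:,:,::-1])
E
python3 a.py
```

```text
{'time': np.float64(0.0), 'q': array([ 6.6750e+01,  5.0110e+00,  1.0036e+01,  9.5099e+01, -1.0000e-03,
        9.0001e+01]), 'qd': array([-0.029,  0.031,  0.053, -0.064, -0.036, -0.039]), 'joint_efforts': array([-1.0000e-03, -5.2039e+01,  4.6480e+01,  1.7000e-02,  0.0000e+00,
        0.0000e+00]), 'ee_pos': array([0.217, 0.505, 0.239]), 'tcp_rot': array([-1.79926e+02,  1.00000e-03,  1.56749e+02]), 'wrist_force': array([ 0.154,  0.306, -0.555]), 'torque': array([-0.014, -0.018,  0.053]), 'grasp_force': np.float64(0.0), 'opening': np.float64(0.086)} 0.008
scene campos [-0.067 -0.751  0.608]
rack [259.  233.3] 0.76 [0.55  0.081 0.   ]
lock_grip [205.8 158.2] 0.68 [0.534 0.305 0.142]
battery_bin [249.4 221.9] 0.72 [0.503 0.057 0.06 ]
battery_bin [240.5 220.3] 0.58 [0.491 0.077 0.06 ]
motor_bin_1 [275.7 238.2] 0.96 [ 0.507 -0.042  0.06 ]
motor_bin_1 [219.  207.7] 0.84 [0.485 0.167 0.06 ]
cell_1 [351.2 243.1] 0.63 [ 0.624 -0.168  0.065]
cell_1 [239.4 220.3] 0.54 [0.483 0.071 0.065]
cell_1 [183.7 259.5] 0.43 [0.293 0.    0.065]
scale_pan [390.  302.5] 0.93 [ 0.53  -0.356  0.062]
top campos [ 0.309 -0.041  1.215]
rack [249.  212.6] 0.83 [0.561 0.071 0.   ]
lock_grip [288.1 226.2] 0.75 [ 0.501 -0.027  0.142]
lock_grip [143.3 214.9] 0.57 [0.529 0.289 0.142]
battery_bin [251.7 232.1] 0.65 [0.503 0.058 0.06 ]
motor_bin_1 [287.  225.2] 0.88 [ 0.518 -0.024  0.06 ]
motor_bin_1 [208.4 245.4] 0.73 [0.472 0.159 0.06 ]
cell_1 [254.2 236.4] 0.77 [0.492 0.052 0.065]
cell_1 [242.4 234.7] 0.58 [0.496 0.079 0.065]
cell_1 [319.1 158.4] 0.57 [ 0.678 -0.102  0.065]
cell_1 [240.4 302. ] 0.47 [0.342 0.082 0.065]
scale_pan [431.4 219.8] 0.67 [ 0.527 -0.36   0.062]
scale_pan [287.  226.8] 0.21 [ 0.514 -0.024  0.062]
wrist campos [0.141 0.538 0.375]
```

View pics/s0.png

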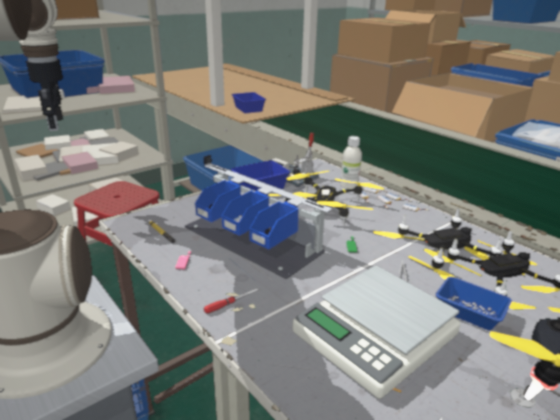

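View pics/t0.png

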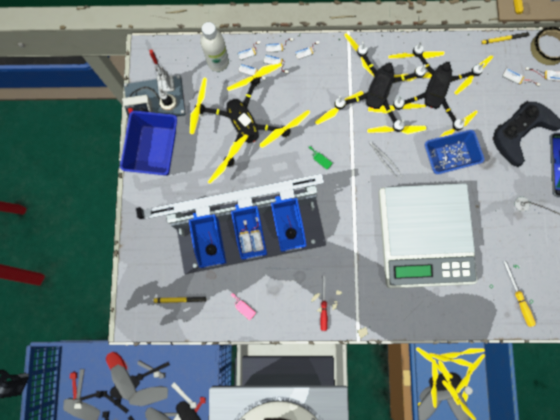

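The top view shows the rack turned about 12°, with the battery bin in the middle at (251,232) and white cells in it. The grip is the black block at (140,213) and the scale pan is at (427,220). The pink and green look-alikes lie elsewhere. I'll move over the rack to look from close by.

```bash
python3 -m inch '[[3,-5,3,8],[6,-10,6,16],[9,-15,9,24],[12,-20,10,32],[15,-25,10,35],[17,-28,10,35],[17,-28,10,35],[17,-28,10,35]]' 0 20
cat > b.py <<'E'
from h import *
import sys
o=bot.get_obs(); print(np.round(o['q'],1),np.round(o['ee_pos'],3),np.round(o['tcp_rot'],1))
Z={'rack':0,'lock_grip':.142,'battery_bin':.06,'motor_bin_1':.06,'cell_1':.065,'scale_pan':.062}
c=cam('wrist'); print('campos',np.round(-c['_R'].T@c['_t'],3),'axis',np.round(c['_R'][2],2))
for t,z in Z.items():
    for r in bot.landmark_of(t,c)[:3]:
        print(t,np.round(r['point'],1),round(r['score'],2),np.round(atz(c,r['point'],z),3))
cv2.imwrite(f'pics/{sys.argv[1]}.png',c['img'][:,:,::-1]); np.savez(sys.argv[1],R=c['_R'],t=c['_t'],f=c['fovy'],cx=c['cx'],cy=c['cy'])
E
python3 b.py w1
```

```text
time: 2.05
ee_pos: [0.387, 0.2255, 0.3393]
tcp_rot: [180.0, -0.0, -168.3]
wrist_force: [0.1, 0.3, 0.3]
opening: 0.0004
grasp_force: 0.0
[ 30.2  -5.3  11.2 106.5   0.   18.5] [0.387 0.226 0.339] [ 180.    -0.  -168.3]
campos [0.306 0.209 0.475] axis [ 0.32  0.07 -0.95]
rack [163.  246.2] 0.81 [0.557 0.076 0.   ]
lock_grip [317.3 313.4] 0.84 [0.531 0.298 0.142]
battery_bin [138.3 222.7] 0.85 [0.498 0.058 0.06 ]
motor_bin_1 [ 71.4 223.3] 0.93 [ 0.517 -0.028  0.06 ]
motor_bin_1 [214.6 222.4] 0.59 [0.478 0.155 0.06 ]
cell_1 [131.3 221.4] 0.92 [0.496 0.05  0.065]
cell_1 [189.1  96.2] 0.78 [0.329 0.105 0.065]
cell_1 [154.  222.7] 0.49 [0.492 0.079 0.065]
scale_pan [212.9 223.1] 0.73 [0.478 0.153 0.062]
scale_pan [163.  243.7] 0.38 [0.521 0.093 0.062]
```

View pics/w1.png

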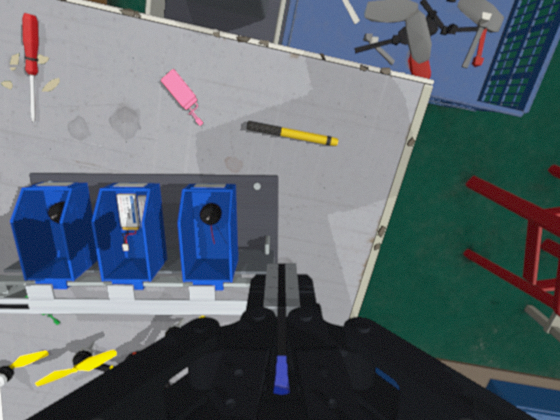

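The image is nearly aligned with the rack. The plate's front edge runs (30,173)–(278,177), and the battery bin is the middle one at (130,230). The gripper hides the grip, so I'll work out the rack pose and triangulate the grip.

Run:
```python
from h import *
z=np.load('w1.npz'); c=dict(_R=z['R'],_t=z['t'],fovy=float(z['f']),cx=float(z['cx']),cy=float(z['cy']))
a=atz(c,(30,173),.004);b=atz(c,(278,177),.004);e=b-a
yaw=np.degrees(np.arctan2(-e[0],e[1])); print(a,b,yaw)
R=Ro.from_euler('z',yaw,degrees=True).as_matrix(); print('origin via corner',b-R@[-.110,.175,0])
s=cam('scene');t=cam('top')
S=lambda th,c:[np.array(r['point']) for r in bot.landmark_of(th,c)]
print('grip tri',tri([ray(s,S('lock_grip',s)[0]),ray(t,(143.3,214.9))]), 'find',[np.round(r['point'],1) for r in bot.find_in('lock_grip',s)],[np.round(r['point'],1) for r in bot.find_in('lock_grip',t)])
print('bin tri',tri([ray(s,S('battery_bin',s)[0]),ray(t,S('battery_bin',t)[0]),ray(c,(138.3,222.7))]))
print('rack tri',tri([ray(s,S('rack',s)[0]),ray(t,S('rack',t)[0]),ray(c,(163,246.2))]))
print('pan tri',tri([ray(s,S('scale_pan',s)[0]),ray(t,S('scale_pan',t)[0])]))
q=[np.array(atz(t,p,.062)) for p in [(384,186),(470,182)]];print(q)
```

```text
[ 0.48015902 -0.11782522  0.004     ] [0.41436336 0.22612486 0.004     ] 10.829519691912008
origin via corner [0.55528462 0.07490912 0.004     ]
grip tri [0.52160219 0.2878883  0.15330246] find [array([262.9, 187.5])] [array([235.8, 200.8])]
bin tri [0.4981986  0.06071073 0.06278653]
rack tri [ 0.55600281  0.07667396 -0.00336019]
pan tri [ 0.53438312 -0.35664118  0.06195787]
[array([ 0.60947419, -0.25325313,  0.062     ]), array([ 0.61705557, -0.45567137,  0.062     ])]
```

```bash
python3 -m inch '[[3,3,-1,0],[6,6,-3,-0.9],[9,9,-5,-0.9],[12,11,-7,-0.9],[13,11.3,-9,-0.9],[13,11.3,-9,-0.9],[13,11.3,-9,-0.9],[13,11.3,-9,-0.9]]' 0 20
python3 b.py w2
```

```text
time: 3.95
ee_pos: [0.5168, 0.338, 0.2512]
tcp_rot: [179.9, 0.1, -169.2]
wrist_force: [0.2, 0.4, -0.9]
opening: 0.0001
grasp_force: 0.0
[33.2 14.8 22.6 97.7  0.  22.3] [0.517 0.338 0.251] [ 1.799e+02  1.000e-01 -1.692e+02]
campos [0.435 0.322 0.387] axis [ 0.32  0.06 -0.95]
rack [ 93.3 107.6] 0.55 [0.487 0.124 0.   ]
lock_grip [223.8 219.3] 0.96 [0.533 0.296 0.142]
lock_grip [ 96.8 106.7] 0.58 [0.467 0.199 0.142]
motor_bin_1 [ 92.8 105.5] 0.95 [0.477 0.154 0.06 ]
```

View pics/w2.png

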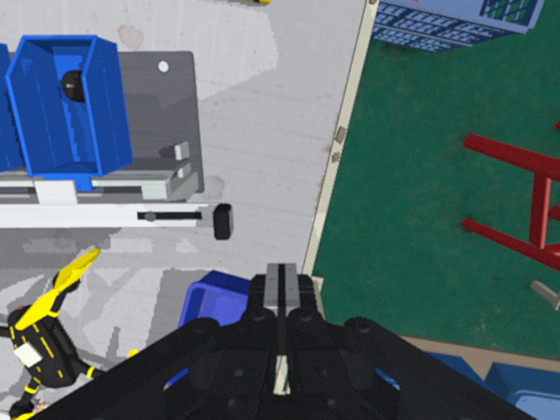

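The black grip is at (223,219), about 44 mm along the rack's −y from the tool. I'll descend beside it.

```bash
python3 -m inch '[[0.8,0.15,-3,0],[0.8,0.15,-6,0],[0.8,0.15,-9,0],[0.8,0.15,-10.6,0],[0.8,0.15,-10.6,0],[1.1,-1.4,-10.6,0],[1.2,-1.9,-10.6,0],[1.2,-1.9,-10.6,0]]' 0 20
```

```text
time: 5.3
ee_pos: [0.5296, 0.3188, 0.1442]
tcp_rot: [180.0, 0.1, -169.2]
wrist_force: [0.5, -0.7, -0.8]
opening: -0.0
grasp_force: 0.0
```

```bash
python3 -m inch '[[0.1,-0.5,0,0],[0.2,-1.0,0,0],[0.3,-1.5,0,0],[0.4,-2,0,0],[0.5,-2.5,0,0],[0.6,-3,0,0],[0.65,-3.5,0,0],[0.65,-3.5,0,0]]'
```

```text
time: 6.3
ee_pos: [0.5356, 0.2836, 0.143]
tcp_rot: [-180.0, -0.0, -169.2]
wrist_force: [-0.7, 0.2, -0.1]
opening: 0.0001
grasp_force: 0.0
```

```bash
python3 -m inch '[[0.04,-0.2,0,0],[0.08,-0.4,0,0],[0.12,-0.6,0,0],[0.14,-0.7,0,0],[0.16,-0.8,0,0],[0.18,-0.9,0,0],[0.2,-1.0,0,0],[0.2,-1.0,0,0]]'; python3 b.py w3 | grep -E 'grip|campos'
```

```text
time: 7.3
ee_pos: [0.5366, 0.2781, 0.1432]
tcp_rot: [179.6, -0.0, -169.0]
wrist_force: [-5.0, 22.6, -3.6]
opening: 0.0001
grasp_force: 11.5
campos [0.456 0.261 0.279] axis [ 0.32  0.07 -0.95]
lock_grip [238.4 287.7] 0.65 [0.542 0.259 0.142]
```

View pics/w3.png

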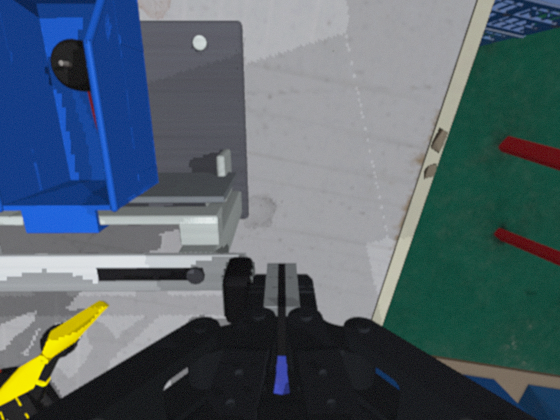

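The lock pin now sits at the far end of its slot (195,275), and the force rose to 23 N, so the bar is at the open stop. I'll back off, rise and look at the bins.

```bash
python3 -m inch '[[-0.4,2,0,0],[-0.4,2.2,4,0],[-0.4,2.2,9,0],[-2,-2,12.7,0],[-5,-7,12.7,0],[-8,-12,12.7,0],[-11,-17,12.7,0],[-13.7,-21.4,12.7,0]]' 7.8 20; python3 -m inch '[[0,0,0,0],[0,0,0,0],[0,0,0,0],[0,0,0,0],[0,0,0,0],[0,0,0,0],[0,0,0,0],[0,0,0,0]]'; python3 b.py w4
```

```text
time: 8.65
ee_pos: [0.3993, 0.0587, 0.2705]
tcp_rot: [-179.9, 0.0, -169.2]
wrist_force: [0.0, 0.1, 0.1]
opening: 0.0782
grasp_force: 0.0
time: 9.65
ee_pos: [0.4006, 0.0603, 0.2703]
tcp_rot: [-180.0, 0.0, -169.2]
wrist_force: [0.2, 0.3, 0.2]
opening: 0.078
grasp_force: 0.0
[  8.6 -13.8  -4.   99.8  -0.   -2.3] [0.401 0.06  0.27 ] [-180.     0.  -169.2]
campos [0.319 0.045 0.406] axis [ 0.32  0.06 -0.95]
rack [255.  261.6] 0.33 [0.532 0.05  0.   ]
battery_bin [263.1 262.8] 0.65 [0.5   0.058 0.06 ]
motor_bin_1 [352.7 261.3] 0.6 [0.479 0.158 0.06 ]
motor_bin_1 [187.6 262.4] 0.6 [ 0.516 -0.026  0.06 ]
cell_1 [258.3 262.4] 0.97 [0.498 0.053 0.065]
cell_1 [316.1 116.6] 0.86 [0.332 0.081 0.065]
```

View pics/w4.png

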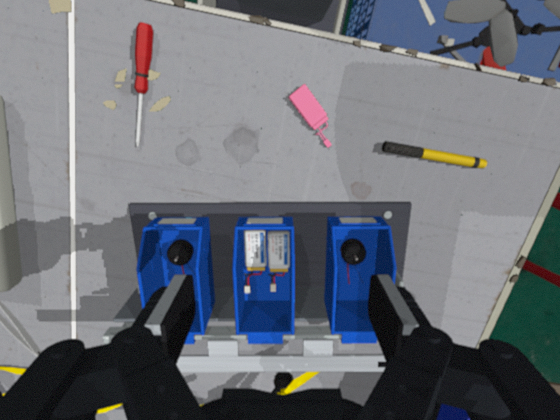

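The tabs, at (225,348) and (312,346), now stand between the bins. The battery bin is in the middle, columns 234–296, with the cells near its front. I'll refine its pose.

Run:
```python
from h import *
z=np.load('w4.npz'); c=dict(_R=z['R'],_t=z['t'],fovy=float(z['f']),cx=float(z['cx']),cy=float(z['cy']))
a=atz(c,(130,203),.004);b=atz(c,(411,203),.004);e=b-a
yaw=np.degrees(np.arctan2(-e[0],e[1]));R=Ro.from_euler('z',yaw,degrees=True).as_matrix()
O=(a+b)/2-R@[-.11,0,0]; print(yaw,np.linalg.norm(e),O)
for n,p,h in [('Lrear',(233.5,320),.12),('Rrear',(296,320),.12),('Lfr',(239,219),.093),('Rfr',(292.5,219),.093)]:
    w=atz(c,p,h); print(n,w.round(4),(R.T@(w-O)).round(4))
print('bin origin', R@[-.0555,0,0]+O)
I=cv2.imread('pics/w4.png'); cv2.imwrite('pics/w4c.png',cv2.resize(I[195:365,200:340],None,fx=4,fy=3.5))
```

```text
10.908998096708283 0.34864444233996383 [0.55427346 0.07584442 0.004     ]
Lrear [0.5372 0.0377 0.12  ] [-0.024  -0.0342  0.116 ]
Rrear [0.5254 0.099  0.12  ] [-0.024   0.0282  0.116 ]
Lfr [0.4402 0.0253 0.093 ] [-0.1216 -0.028   0.089 ]
Rfr [0.4303 0.0769 0.093 ] [-0.1216  0.0245  0.089 ]
bin origin [0.4997764  0.06534106 0.004     ]
```

View pics/w4c.png

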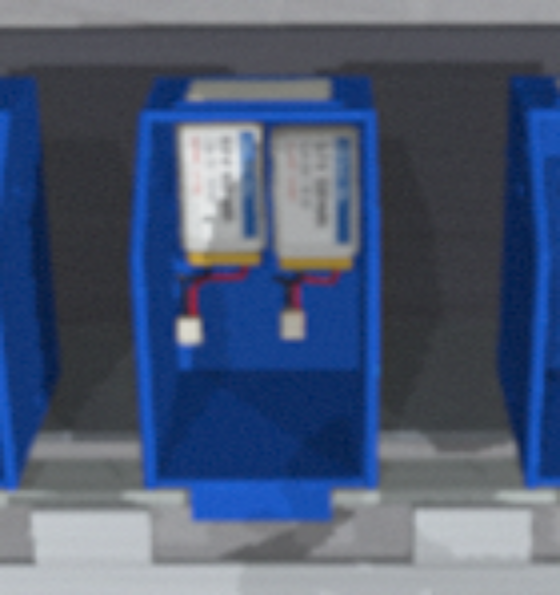

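```bash
python3 -m inch '[[4.5,-0.05,0,0],[8.9,-0.1,0,0],[8.9,-0.1,-4,0],[8.9,-0.1,-8,0],[8.9,-0.1,-11,0],[8.9,-0.1,-14,0],[8.9,-0.1,-16.5,0],[8.9,-0.1,-17.6,0]]' 7.8 25
```

```text
time: 11.0
ee_pos: [0.4889, 0.0592, 0.0929]
tcp_rot: [180.0, -0.1, -169.2]
wrist_force: [-0.6, 0.0, -0.3]
opening: 0.0778
grasp_force: 0.0
```

```bash
python3 -m inch '[[0,0,0,0],[0,0,0,0],[0,0,0,0],[0,0,0,0],[0,0,0,0],[0,0,0,0],[0,0,0,0],[0,0,0,0]]' 5 25; python3 b.py w5 | head -1
```

```text
time: 12.0
ee_pos: [0.4896, 0.0594, 0.0949]
tcp_rot: [180.0, 0.0, -169.1]
wrist_force: [-5.8, 2.1, 4.0]
opening: 0.0576
grasp_force: 29.8
[  6.9  -3.2 -14.1  79.    0.   -3.9] [0.49  0.059 0.095] [ 180.     0.  -169.1]
```

```bash
python3 -m inch '[[0,0,0.5,0],[0,0,1,0],[0,0,1.5,0],[0,0,2,0],[0,0,2.5,0],[0,0,3,0],[0,0,3.2,0],[0,0,3.2,0]]'; python3 b.py w6 | head -1
```

```text
time: 13.35
ee_pos: [0.4896, 0.0593, 0.1265]
tcp_rot: [-180.0, 0.0, -169.2]
wrist_force: [-2.8, -0.7, 0.0]
opening: 0.0577
grasp_force: 29.3
[  6.9  -3.5 -11.   82.5  -0.   -3.9] [0.49  0.059 0.126] [-180.     0.  -169.2]
```

View pics/w6.png

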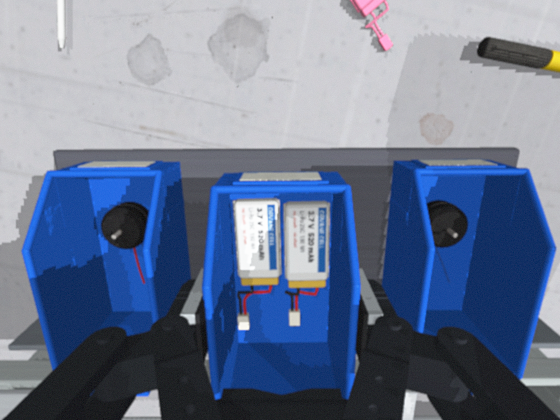

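The bin is lifted level with both cells in it, and the neighbours are still hanging. I'll rise a little more and draw it to the rack's −x.

```bash
python3 -m inch '[[0,0,0.5,0],[0,0,1,0],[-0.5,-0.1,1,0],[-2,-0.4,1,0],[-4,-0.77,1,0],[-7,-1.35,1,0],[-10,-1.9,1,0],[-12,-2.3,1,0]]'; python3 b.py w7
python3 - <<'E'
from h import *
s=cam('scene'); print([np.round(r['point'],1) for r in bot.find_in('motor_bin_1',s)]); cv2.imwrite('pics/s7.png',cv2.resize(s['img'][130:400,120:500,::-1],None,fx=2,fy=2))
E
```

```text
time: 14.7
ee_pos: [0.3676, 0.036, 0.1361]
tcp_rot: [-180.0, -0.0, -169.2]
wrist_force: [0.3, -0.1, -1.3]
opening: 0.0575
grasp_force: 29.2
[  5.6 -21.  -24.4  86.6  -0.   -5.3] [0.368 0.036 0.136] [-180.    -0.  -169.2]
campos [0.286 0.02  0.272] axis [ 0.32  0.06 -0.95]
battery_bin [279.9 269.1] 0.94 [0.4   0.041 0.06 ]
cell_1 [260.1 265. ] 0.95 [0.396 0.027 0.065]
cell_1 [355.2 173.7] 0.93 [0.323 0.074 0.065]
cell_1 [306.2 267.3] 0.64 [0.392 0.058 0.065]
[array([274.2, 224.7]), array([236.3, 189.8])]
```

View pics/s7.png

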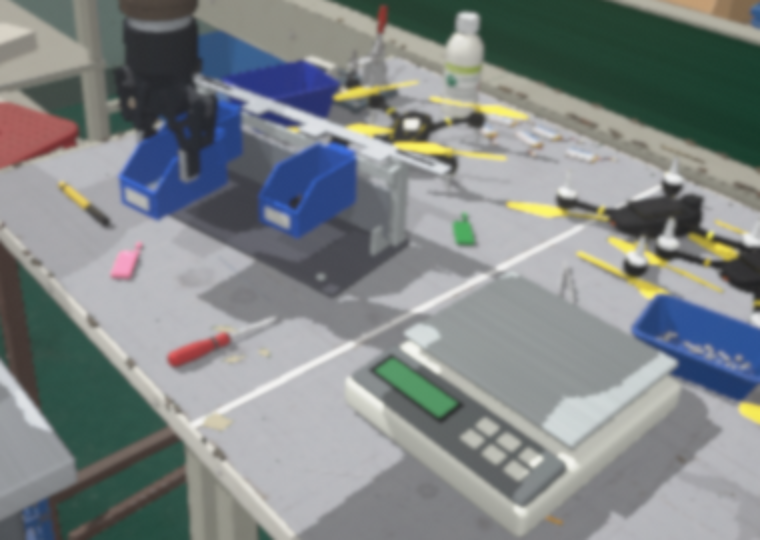

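The bin is clear of the rack, and both motor bins are in place. I'll carry it toward the scale.

```bash
python3 -m inch '[[0,-2,1,0],[0,-6,2,-1],[0,-10,2,-3],[0.5,-14.5,2,-5],[1.5,-19,2,-7],[3,-23.5,2,-8.8],[4,-26,2,-8.8],[4.3,-27,2,-8.8]]'; python3 b.py w8
python3 - <<'E'
from h import *
for n in ('top','scene'):
    c=cam(n); print(n,[(np.round(r['point'],1),round(r['score'],2),atz(c,r['point'],.062).round(4)) for r in bot.landmark_of('scale_pan',c)[:2]])
E
```

```text
time: 16.15
ee_pos: [0.4129, -0.2349, 0.1556]
tcp_rot: [180.0, -0.1, -178.0]
wrist_force: [-0.6, -0.2, -1.5]
opening: 0.0578
grasp_force: 29.2
[-29.6  -6.1 -10.2  86.   -0.  -31.6] [ 0.413 -0.235  0.156] [ 1.80e+02 -1.00e-01 -1.78e+02]
campos [ 0.33  -0.238  0.292] axis [ 0.32  0.01 -0.95]
battery_bin [280.6 269.2] 0.93 [ 0.456 -0.234  0.06 ]
motor_bin_1 [527.9 344.3] 0.7 [ 0.519 -0.026  0.06 ]
cell_1 [305.6 265.8] 0.88 [ 0.45  -0.216  0.065]
cell_1 [259.9 263.7] 0.82 [ 0.449 -0.25   0.065]
scale_pan [131.3 345.4] 0.73 [ 0.53  -0.355  0.062]
top []
scene [(array([389.6, 305.4]), 0.71, array([ 0.5229, -0.361 ,  0.062 ]))]
```

View pics/w8.png

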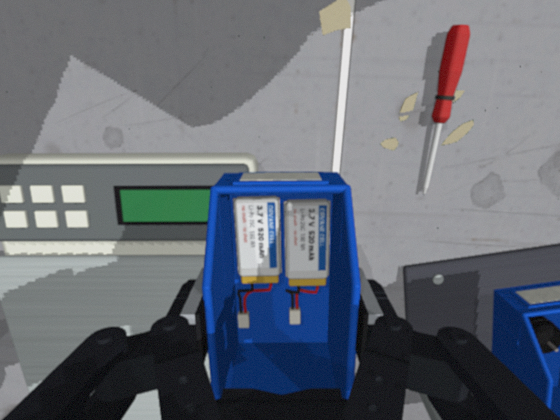

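```bash
python3 -m inch '[[2,-2.5,0,0],[5,-6,0,0],[8,-9.5,0,0],[10.2,-11.6,0,0],[10.8,-12.2,-1,0],[10.8,-12.2,-3,0],[10.8,-12.2,-4.5,0],[10.8,-12.2,-5,0]]'
python3 - <<'E'
from h import *
c=cam('top'); cv2.imwrite('pics/t9.png',cv2.resize(c['img'][150:310,340:520,::-1],None,fx=4,fy=3.7))
E
```

```text
time: 17.7
ee_pos: [0.5199, -0.3549, 0.1051]
tcp_rot: [179.9, -0.1, -177.9]
wrist_force: [0.4, 0.2, -1.2]
opening: 0.0579
grasp_force: 29.2
```

```bash
python3 -m inch '[[0,0,-0.2,0],[0,0,-0.3,0],[0,0,-0.4,0],[0,0,-0.5,0],[0,0,-0.6,0],[0,0,-0.7,0],[0,0,-0.7,0],[0,0,-0.7,0]]'
```

```text
time: 18.75
ee_pos: [0.5206, -0.3557, 0.0993]
tcp_rot: [-180.0, 0.0, -178.0]
wrist_force: [0.2, 0.4, -1.6]
opening: 0.0576
grasp_force: 29.2
```

View pics/t9.png

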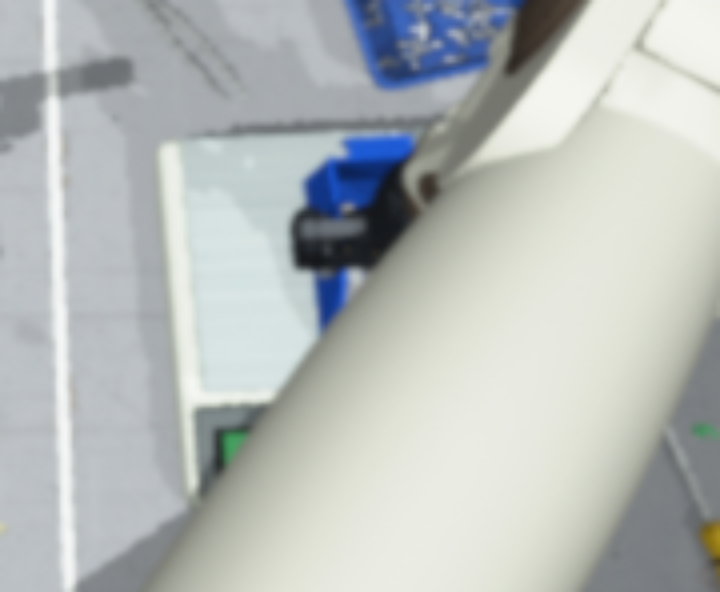

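The bin is over the pan and reasonably central: its left side is well inside the pan's left edge, and the hook's apparent nearness to the far edge is parallax. I'll lower until contact.

```bash
python3 -m inch '[[0,0,-0.05,0],[0,0,-0.1,0],[0,0,-0.15,0],[0,0,-0.2,0],[0,0,-0.2,0],[0,0,-0.2,0],[0,0,-0.2,0],[0,0,-0.2,0]]'
```

```text
time: 19.75
ee_pos: [0.521, -0.3558, 0.0983]
tcp_rot: [-180.0, 0.1, -177.9]
wrist_force: [0.2, 1.9, 6.1]
opening: 0.0575
grasp_force: 29.6
```

```bash
python3 -m inch '[[0,0,-0.05,0],[0,0,-0.1,0],[0,0,-0.1,0],[0,0,-0.1,0],[0,0,-0.1,0],[0,0,-0.1,0],[0,0,-0.1,0],[0,0,-0.1,0]]'
```

```text
time: 20.75
ee_pos: [0.5215, -0.3559, 0.0978]
tcp_rot: [-179.9, 0.1, -177.9]
wrist_force: [1.9, 1.9, 7.2]
opening: 0.0575
grasp_force: 28.9
```

Contact is made, so I'll release in place and then rise.

```bash
python3 -m inch '[[0,0,0,0],[0,0,0,0],[0,0,0,0],[0,0,0,0],[0,0,0,0],[0,0,0,0],[0,0,0,0],[0,0,0,0]]' 7.6 20;  python3 -m inch '[[0,0,1,0],[0,0,2.5,0],[0,0,5,0],[0,0,8,0],[0,0,11,0],[-4,4,13,0],[-8,9,14,0],[-12,14,15,0]]'; python3 -m inch '[[-1,5,0,0],[-2,10,0,0],[-2,14,0,0],[-2,14,0,0],[-2,14,0,0],[-2,14,0,0],[-2,14,0,0],[-2,14,0,0]]'
python3 - <<'E'
from h import *
c=cam('top'); s=cam('scene')
for n,k in (('top',c),('scene',s)):
  for t,z in (('battery_bin',.062),('cell_1',.067),('scale_pan',.062),('motor_bin_1',.06),('lock_grip',.142)):
    print(n,t,[(round(r['score'],2),atz(k,r['point'],z).round(3)) for r in bot.landmark_of(t,k)[:4]])
cv2.imwrite('pics/end.png',np.hstack([c['img'][130:310,100:500],s['img'][150:330,180:500]])[:,:,::-1])
E
```

```text
time: 21.75
ee_pos: [0.5206, -0.3557, 0.0963]
tcp_rot: [-180.0, 0.0, -177.9]
wrist_force: [-0.7, -1.2, -0.2]
opening: 0.0761
grasp_force: 0.0
time: 22.75
ee_pos: [0.4023, -0.2181, 0.2471]
tcp_rot: [-180.0, 0.1, -178.0]
wrist_force: [0.2, -1.2, 1.6]
opening: 0.0762
grasp_force: 0.0
time: 23.75
ee_pos: [0.3835, -0.0797, 0.2455]
tcp_rot: [180.0, -0.0, -178.0]
wrist_force: [-0.6, 0.9, 0.6]
opening: 0.0758
grasp_force: 0.0
top battery_bin [(0.85, array([ 0.53 , -0.353,  0.062]))]
top cell_1 [(0.75, array([ 0.686, -0.099,  0.067])), (0.67, array([0.337, 0.077, 0.067])), (0.6, array([ 0.517, -0.338,  0.067])), (0.57, array([ 0.522, -0.364,  0.067]))]
top scale_pan [(0.74, array([ 0.529, -0.354,  0.062]))]
top motor_bin_1 [(0.6, array([ 0.516, -0.025,  0.06 ])), (0.58, array([0.48 , 0.154, 0.06 ])), (0.33, array([ 0.531, -0.357,  0.06 ]))]
top lock_grip [(0.87, array([0.534, 0.247, 0.142]))]
scene battery_bin [(0.74, array([ 0.53 , -0.356,  0.062]))]
scene cell_1 [(0.72, array([ 0.522, -0.342,  0.067])), (0.6, array([ 0.524, -0.371,  0.067])), (0.5, array([ 0.295, -0.003,  0.067]))]
scene scale_pan [(0.88, array([ 0.53 , -0.359,  0.062]))]
scene motor_bin_1 [(0.89, array([ 0.508, -0.044,  0.06 ])), (0.7, array([0.482, 0.163, 0.06 ]))]
scene lock_grip [(0.8, array([0.531, 0.262, 0.142]))]
```

View pics/end.png

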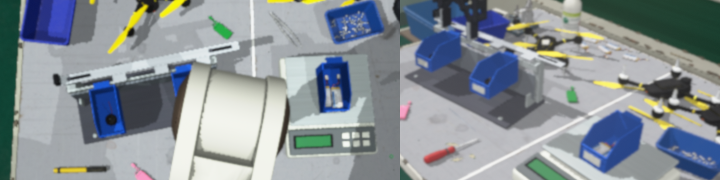

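The bin stands upright in the middle of the pan, within about 3 mm, with both cells in it. The motor bins are hanging in their places and the lock is open.

```bash
python3 -c "from workcell import bot; print(bot.job_done())"
```

```text
the job is handed in; nothing more can be done
None
```

The lock bar is open at its end stop, and the battery bin stands upright within about 3 mm of the middle of the scale pan with both cells in it. The motor bins still hang in place, and the job was handed in at about 24 s of the 51 s allowed; no verdict was returned.

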